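# Spin the engraver's turntable and brake it on its pointer

## Robot

A 7-joint arm with a two-finger parallel gripper is mounted at the origin on the work surface. World frame = base frame: x ahead of the robot, y to its left, z up, the work surface at z = 0. Lengths are in m, angles in rad, forces in N, time in s.
With the tool pointing down it reaches from about 0.425 to 0.925 m from the base axis. Payload 6.8 kg.
Tool frame: the origin (TCP) lies at the very end of the fingers, on their centre line; the grasp point (between the pads) lies 19 mm behind it; z points along the fingers, y is the line along which they close (so a half turn about z gives the same grasp; the last joint's range is limited). The gripper opens to 85 mm and grips with 20 to 120 N. Pads are 22 mm wide; open, the fingers measure 114 mm over their backs; the gripper's body (76 mm by 85 mm) begins 54 mm behind the grasp point. The pads swing forward as they close: fully open they stand 13 mm farther back than shut.
Start: joints at [-1.432, 0.477, 0.022, 1.555, -0.011, 1.109, -0.083], TCP at [0.165, 0.655, 0.231] pointing down, gripper open.
Joint ranges: [-2.96, 2.96], [-0.34, 2.1], [-1.41, 1.46], [0.24, 2.44], [-1.37, 4.51], [0.17, 1.92], [-2.96, 2.96]. Speed limits (rad/s): [2.39, 2.39, 3.14, 3.14, 3.14, 3.14, 3.14].

## Interface

Orientations are given as a rotation vector (axis times angle).
In Python, from bench import monitor, optics, r gives the robot as it stands.
- The arm moves only by the shell command python3 -m crank 'ROWS' [OPENING] [FORCE]. ROWS is JSON, a list of rows, each a list of 2 entries, a list of its own where there are three numbers: the shift along the tool's x, y, z in cm, then the turn, a rotation vector about the tool's x, y, z in rad. A call has 1 to 5 rows; each row shifts and turns the commanded pose from where the row before left it, along the tool's axes as they then stand; what a row does not reach is not made up. A row lasts 1/10 s, in which the tool goes at most 50 mm and 8.59 degrees, less where a joint would pass 70% of its speed; a pose out of reach is approached as far as the arm can. A call is refused whole if a number of a shift passes 5 or a number of a turn 0.15, either way. A call with a gripper value outside its range is refused whole. OPENING is the finger opening in cm, from 0 to 8.54, set as the call begins (- or left out, the last holds). The fingers move at their own pace and stop on an object; FORCE is the grip in N (left out, the last holds). Time passes only in rows, so rows that do not move let the fingers close. It gives the time, the measured TCP pose, the force, the opening and the grip force at its end, in the units of the state.
- monitor.get_obs(): the state, without advancing time (a new reading comes with each control period).
- optics.grab_frame(name): name is "side" or "top" or "wrist"; returns (picture, depth): 420x560x3 uint8, red, green, blue; 420x560 float32, m along the optical axis (not along the pixel's ray), 0 where there is no reading.
- optics.camera_model(name): a dict with "vertical_fov" (degrees; the focal length in pixels is half the picture's height over the tangent of half this angle, whatever the lens; pixels are square), "cx", "cy" (the principal point, pixels), "R" (3x3) and "t" (3): a world point X has camera coordinates R X + t; the wrist camera has in their place "hand_eye" (4x4, takes a point from camera to tool coordinates, whose origin is the TCP and whose axes are the flange's). Camera axes: x right, y down, z forward; pixel columns grow to the right and rows downward; lengths in m; the calibration is good to about 2 mm. A picture is of the moment at which its call begins: read the wrist's pose just before it. camera_model takes no time and is no camera call.
- r.hand_in(): hands the job in; it is judged then, once.
The state is a dict: "clock": time; "joints": joint angles; "qvel": joint speeds; "tau": joint torques, N m; "tcp_pos": TCP position; "orientation": TCP orientation; "contact_force": force on the tool from outside, world axes, zero at the start; "moment": the same for the moment, N m; "grip_width": finger opening in m; "gripper_force": force on a finger pad.
Only numpy, scipy, OpenCV 4.12 (cv2) and the standard library are available. Lean on these libraries where they do the work, as an engineer would, in place of code of your own. Each camera call takes 0.05 s, during which the arm holds its last target. There are 200 camera calls.

## Task

Check that the blue engraving turntable runs free and park it: flick its brass pin with a fingertip so the wheel spins briskly counter-clockwise (seen from above) and let it run on its own until the orange mark has gone past the red pointer at least once. Then, on a later pass, brake it with a fingertip pressed gently on its top so that it stops with the red pointer pointing at the orange mark, and move clear. Stop it there in one go - never turn it backwards, stop it elsewhere or push it on to the pointer afterwards, do not press it right down to its stop - and leave everything else where it lies.

Things in the scene. Friction and masses are not known exactly. Their poses are not given: they have to be found in the camera images.
- wheel (a joint): Angle of the blue wheel (rad) on its vertical free bearing: grows counter-clockwise from above, counts on past 2 pi, no end stops. At 0, 2 pi, 4 pi.. the mark is at the pointer; starts at 0.8 to 5. Inertia about 0.007 kg m2 (varies by a quarter). Running free it slows by about 0.07 rad/s2 plus 0.12 per s times its speed; a few newtons of a fingertip on top stop it almost at once.
- spindle (a joint): How far the sprung spindle is pressed down (m): 0 is up (rest), 0.010 is its stop. Wheel and spindle sink together, staying level; it gives way at 2 to 6 N and then needs 1.5 N more for every mm.
- wheel_centre (a point): Centre of the wheel's flat top face. Wheel: blue disc 300 mm in diameter, 12 mm thick, its top 60 mm above the bench. A hub (a round dark clamp holding a silver pendant) 48 mm in diameter rises 20 mm above the top in the middle. From 80 mm out to the rim the top is flat and nothing sweeps over it.
- finger_pin (a point): Centre of the top end of the upright brass pin for flicking: 12 mm in diameter, 30 mm high above the wheel's top, 70 mm from the wheel's axis, on the side of the wheel opposite the orange mark. It turns with the wheel.
- mark (a point): Middle of the outer edge of the orange mark, on the rim, 150 mm from the axis, at the wheel's top face. The mark is a flush patch 36 mm wide along the rim and 45 mm long towards the hub. It turns with the wheel.
- pointer_tip (a point): Tip of the fixed red pointer, 4 mm outside the wheel's rim at the height of its top face; it points at the wheel's axis. Its dark bracket reaches from 154 to 195 mm from the axis, is 30 mm wide and 61 mm high, and is screwed to the bench with the stand.
- bangle: Bystander: loose silver bangle, 68 mm outside, 14 mm high, origin at the centre of its underside.
- mandrel: Bystander: loose turned wooden mandrel, 44 mm in diameter, 72 mm high, origin at the centre of its underside.
- tin: Bystander: loose open red tin, 130 mm in diameter, 45 mm high, origin at the centre of its underside.
- hammer: Bystander: loose hammer lying on the bench, 220 mm long along its x axis.
- beads: Bystander: loose jar of orange beads, 60 mm in diameter, 75 mm high, origin at the centre of its underside.
- graver: Bystander: loose graver lying on the bench, 160 mm long along its x axis.
- brush: Bystander: loose brush lying on the bench, 180 mm long along its x axis.

How it is judged:
On the way, in this order (a step that is already met when the one before it is completed fails the run):
1. the wheel runs free, untouched, counter-clockwise at over 0.6 rad/s, after the mark has gone past the pointer (value of joint wheel above 6.5 rad and velocity of joint wheel above 0.6 rad/s and contact force between wheel and anything else below 0.2 N), for 0.1 s.
2. a fingertip presses on the wheel, which stands still with the mark at the pointer (velocity of joint wheel between -0.05 and 0.05 rad/s and horizontal distance between mark and pointer_tip below 0.019 m and contact force between wheel and the fingers above 0.5 N), for 0.1 s.
At the end, for the whole second after the job is handed in: The wheel is at rest (under 0.05 rad/s), up on its spring, with the middle of the mark's outer edge within 19 mm of the pointer's tip (pointer within the mark, about 7 degrees either way), after at least one free pass (velocity of joint wheel between -0.05 and 0.05 rad/s and horizontal distance between mark and pointer_tip below 0.019 m and value of joint wheel above 6.5 rad and value of joint spindle below 0.002 m); the robot touches nothing.
It fails at once if the wheel is turned backwards (clockwise faster than 0.5 rad/s) (velocity of joint wheel below -0.5 rad/s).
It fails at once if once the mark has passed the pointer, the wheel stops (under 0.05 rad/s), or is pushed along slowly (under 0.25 rad/s) by the fingers, with the mark more than 50 mm from the pointer (value of joint wheel above 6.5 rad and horizontal distance between mark and pointer_tip above 0.05 m and (velocity of joint wheel below 0.05 rad/s or (velocity of joint wheel below 0.25 rad/s and contact force between wheel and the fingers above 0.5 N))).
It fails at once if the sprung wheel is pressed down to its stop (over 9.5 mm) (value of joint spindle above 0.0095 m).
It fails at once if a bystander is lifted, carried or shifted by more than 20 mm (distance of any of bangle, mandrel, tin, hammer, beads, graver, brush from where it was at the start of the episode above 0.02 m).
It also fails if it takes over 64 s, if anything falls off the work surface, if the arm or the gripper's body presses on something with over 40 N, if the wrist force passes 120 N, or if a joint passes its speed limit or range.

## Working session

There is one attempt and no reset: what is moved stays moved. The work goes in short steps, Python scripts to look and compute and a shell command to move; the robot and the scene stay as the last step left them, time stands still between calls to the robot, and variables do not carry over. Pictures are saved under pics/ and viewed, at most 10 in all, crops included, and the job is handed in when it is done.

```bash
mkdir -p pics; ls
python3 - <<'E'
from bench import monitor, optics, r
import cv2,numpy as np
o=monitor.get_obs();print({k:np.round(v,3) for k,v in o.items()})
ims=[]
for n in("top","side"):
    p,d=optics.grab_frame(n); np.savez(f"pics/{n}0.npz",p=p,d=d); cv2.imwrite(f"pics/{n}0.png",p[:,:,::-1])
    m=optics.camera_model(n);print(n,m)
print(optics.camera_model("wrist"))
E
```

```text
pics
{'clock': np.float64(0.0), 'joints': array([-1.432,  0.478,  0.022,  1.556, -0.011,  1.109, -0.083]), 'qvel': array([-0.001, -0.001, -0.   , -0.   , -0.   , -0.   , -0.   ]), 'tau': array([ 2.0000e-03, -5.9644e+01,  1.6080e+00, -2.8118e+01,  1.2000e-02,
        9.0000e-03,  0.0000e+00]), 'tcp_pos': array([0.165, 0.654, 0.23 ]), 'orientation': array([-3.870e-01, -3.118e+00,  3.000e-03]), 'contact_force': array([0.145, 0.53 , 0.633]), 'moment': array([-0.012,  0.021,  0.015]), 'gripper_force': np.float64(0.0), 'grip_width': np.float64(0.085)}
top {'vertical_fov': 55.934646703159736, 'cx': 282.5314522430148, 'cy': 207.9295143449814, 'R': array([[-0.01676436, -0.99985168, -0.00394526],
       [-0.99828007,  0.01695944, -0.05611836],
       [ 0.05617695,  0.00299769, -0.99841633]]), 't': array([0.00769728, 0.532023  , 1.33586574])}
side {'vertical_fov': 56.96903152347445, 'cx': 282.4639091474812, 'cy': 214.20958644065308, 'R': array([[-0.99630719, -0.08494626,  0.01249448],
       [-0.05464833,  0.51514001, -0.8553621 ],
       [ 0.06622341, -0.85288622, -0.51787987]]), 't': array([0.55712835, 0.09700434, 1.06622268])}
{'vertical_fov': 66.69858317805691, 'cx': 278.2302561825606, 'cy': 208.34519714838146, 'hand_eye': array([[-1.61115261e-04, -9.57498523e-01, -2.88438125e-01,
         7.37835967e-02],
       [ 9.99999879e-01, -1.99126541e-05, -4.92476175e-04,
         6.75794287e-04],
       [ 4.65801642e-04, -2.88438169e-01,  9.57498410e-01,
        -1.42066082e-01],
       [ 0.00000000e+00,  0.00000000e+00,  0.00000000e+00,
         1.00000000e+00]])}
```

View pics/top0.png

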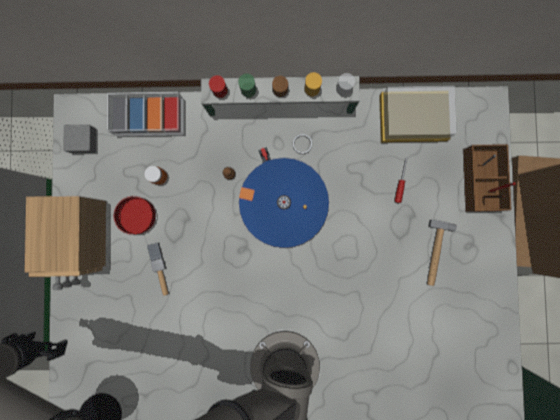

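View pics/side0.png

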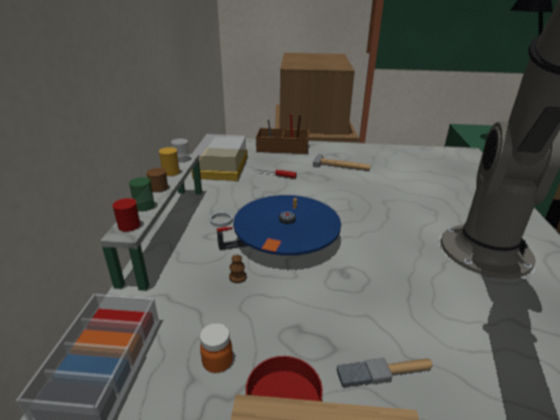

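The top view shows the wheel centred near (284,203), with the mark at (246,194), the pin at (305,207) and the red pointer at (265,154). The side view shows all four near (287,222), (272,244), (295,202) and (225,230). The arm stands at the left, clear of them.

```bash
cat > h.py <<'E'
import numpy as np,cv2
from bench import monitor,optics
def ray(n,uv):
    m=optics.camera_model(n);f=210/np.tan(np.radians(m["vertical_fov"])/2)
    R=np.array(m["R"]);t=np.array(m["t"]);uv=np.atleast_2d(uv).astype(float)
    d=np.c_[(uv[:,0]-m["cx"])/f,(uv[:,1]-m["cy"])/f,np.ones(len(uv))]
    return -R.T@t,d@R
def plane(n,uv,z):
    c,d=ray(n,uv);return c+d*((z-c[2])/d[:,2])[:,None]
def tri(a,b):
    c1,d1=ray("top",a);c2,d2=ray("side",b);d1=d1[0];d2=d2[0]
    s=np.linalg.lstsq(np.c_[d1,-d2],c2-c1,rcond=None)[0]
    p,q=c1+s[0]*d1,c2+s[1]*d2;return (p+q)/2,np.linalg.norm(p-q)
def hsv(p):return cv2.cvtColor(p,cv2.COLOR_RGB2HSV)
def mask(p,lo,hi,box=None):
    m=cv2.inRange(hsv(p),lo,hi)
    if box:
        k=np.zeros_like(m);x0,y0,x1,y1=box;k[y0:y1,x0:x1]=1;m=m*k
    return m
def pts(m):
    y,x=np.nonzero(m);return np.c_[x,y]
def big(m):
    n,l,s,c=cv2.connectedComponentsWithStats(m);i=1+np.argmax(s[1:,4]);return (l==i).astype(np.uint8)*255
E
python3 - <<'E'
from h import *
np.set_printoptions(precision=4,suppress=True)
cen={}
for n,bm,bp,bb in(("top",(235,183,260,206),(298,200,312,214),(225,145,345,260)),("side",(255,234,290,255),(288,194,304,212),(225,190,350,275))):
    p=np.load(f"pics/{n}0.npz");d=p["d"];p=p["p"]
    bl=big(mask(p,(105,120,40),(130,255,255),bb))
    c=max(cv2.findContours(bl,0,1)[0],key=cv2.contourArea)
    w=plane(n,cv2.convexHull(c)[:,0],.06)
    w=plane(n,c[:,0],.06)
    A=np.c_[2*w[:,:2],np.ones(len(w))];s=np.linalg.lstsq(A,(w[:,:2]**2).sum(1),rcond=None)[0]
    print(n,"wheel",s[:2],"rad",np.sqrt(s[2]+s[0]**2+s[1]**2))
    mk=big(mask(p,(5,140,90),(20,255,255),bm));k=pts(mk).mean(0)
    pin=mask(p,(8,60,80),(30,255,255),bp);q=pts(pin).mean(0)
    rb=(255,146,275,162) if n=="top" else (214,225,234,240)
    rd=pts(cv2.bitwise_or(mask(p,(0,130,70),(6,255,255),rb),mask(p,(172,130,70),(180,255,255),rb)))
    print(n,"mark px",k,plane(n,k,.06),"pin",q,len(pts(pin)),plane(n,q,.085),"red",rd.mean(0),len(rd),plane(n,rd,.06).mean(0))
    W=plane(n,rd,.06)[:,:2];r=np.linalg.norm(W-s[:2],axis=1);print("red radii",r.min(),r.max())
    cen[n]=(k,q,rd.mean(0))
for i in range(3):print(tri(cen["top"][i],cen["side"][i]))
from scipy.spatial.transform import Rotation as Ro
print(Ro.from_rotvec(monitor.get_obs()["orientation"]).as_matrix())
E
```

```text
top wheel [ 0.5476 -0.0094] rad 0.14188227584694404
top mark px [246.2957 193.5913] [[0.5791 0.1177 0.06  ]] pin [304.3636 206.5455] 11 [[ 0.5314 -0.0723  0.085 ]] red [264.0789 153.3947] 38 [0.7123 0.0569 0.06  ]
red radii 0.15770532883119043 0.19386310643150934
side wheel [0.5487 0.0118] rad 0.14334394724786054
side mark px [271.0352 244.669 ] [[0.5784 0.1209 0.06  ]] pin [294.6667 199.8889] 9 [[ 0.5309 -0.0712  0.085 ]] red [222.9375 228.625 ] 32 [0.7137 0.0615 0.06  ]
red radii 0.153689862789706 0.18796530350201443
(array([0.579 , 0.1179, 0.0578]), np.float64(0.0005645198367913643))
(array([ 0.5312, -0.0723,  0.0844]), np.float64(0.0004685550257585926))
(array([0.7139, 0.0572, 0.057 ]), np.float64(0.0019079683537108136))
[[-0.9697  0.2443 -0.0003]
 [ 0.2443  0.9697 -0.0016]
 [-0.0001 -0.0016 -1.    ]]
```

```bash
python3 -m crank '[[[-2.95,-3.82,0],[0,0,0]],[[-2.95,-3.82,0],[0,0,0]],[[-2.95,-3.82,0],[0,0,0]],[[-2.95,-3.82,0],[0,0,0]],[[-2.95,-3.82,0],[0,0,0]]]' 0
python3 - <<'E'
from h import *
for n,bb in(("top",(225,145,345,260)),("side",(225,190,350,275))):
    p=np.load(f"pics/{n}0.npz")["p"]
    b=big(mask(p,(105,120,40),(130,255,255),bb));c=cv2.convexHull(max(cv2.findContours(b,0,1)[0],key=cv2.contourArea))[:,0]
    w=plane(n,c,.06)[:,:2]
    from scipy.optimize import least_squares
    s=least_squares(lambda q:np.linalg.norm(w-q[:2],axis=1)-q[2],[.548,-.005,.15],loss="soft_l1",f_scale=.001).x
    print(n,s)
E
```

```text
clock: 0.6
tcp_pos: [0.2617, 0.4312, 0.231]
orientation: [-0.387, -3.118, 0.001]
contact_force: [0.9, 0.2, 0.3]
grip_width: 0.0119
gripper_force: 0.0
top [ 0.54870445 -0.00498345  0.14607593]
side [0.54789273 0.00771673 0.14846765]
```

```bash
python3 -m crank '[[[-2.95,-3.82,0],[0,0,0]],[[-2.95,-3.82,0],[0,0,0]],[[-2.95,-3.82,0],[0,0,0]],[[-2.95,-3.82,0],[0,0,0]],[[-2.95,-3.82,0],[0,0,0]]]'
```

```text
clock: 1.1
tcp_pos: [0.3579, 0.21, 0.2312]
orientation: [-0.386, -3.118, -0.0]
contact_force: [1.2, 0.2, 0.3]
grip_width: -0.0003
gripper_force: 0.0
```

```bash
python3 -m crank '[[[-2.95,-3.8,0],[0,0,0]],[[-2.95,-3.8,0],[0,0,0]],[[-2.95,-3.8,0],[0,0,0]],[[-2.95,-3.8,0],[0,0,0]],[[-2.95,-3.8,0],[0,0,0]]]' && python3 -m crank '[[[-2.95,-3.8,0],[0,0,0]],[[0,0,4],[0,0,0]],[[0,0,4],[0,0,0]],[[0,0,3],[0,0,0]],[[0,0,0],[0,0,0]]]'
python3 - <<'E'
from h import *
print(monitor.get_obs()["tcp_pos"])
p,d=optics.grab_frame("side");cv2.imwrite("pics/s1.png",cv2.resize(p[160:300,180:400],None,fx=3,fy=3)[:,:,::-1])
E
```

```text
clock: 1.6
tcp_pos: [0.4544, -0.0101, 0.2314]
orientation: [0.386, 3.118, 0.001]
contact_force: [1.0, 1.5, 0.0]
grip_width: 0.0001
gripper_force: 0.0
clock: 2.1
tcp_pos: [0.4703, -0.0524, 0.118]
orientation: [-0.386, -3.11, 0.003]
contact_force: [-1.0, 0.0, 1.0]
grip_width: -0.0002
gripper_force: 0.0
[ 0.47032008 -0.05237682  0.11800111]
```

View pics/s1.png

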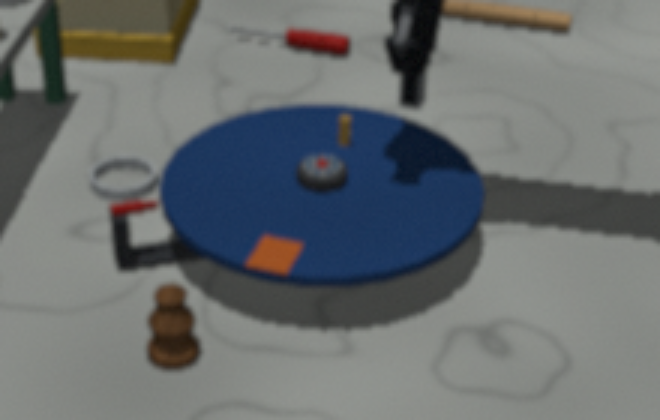

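```bash
python3 -m crank '[[[0,0,2.6],[0,0,0]],[[0,0,2],[0,0,0]],[[0,0,0],[0,0,0]]]'
```

```text
clock: 2.45
tcp_pos: [0.4733, -0.052, 0.0753]
orientation: [-0.386, -3.116, 0.0]
contact_force: [-0.3, 0.6, -0.2]
grip_width: 0.0
gripper_force: 0.0
```

```bash
python3 -m crank '[[[-1.6,0,0],[0,0,0]],[[-1.8,0,0],[0,0,0]],[[-1.8,0,0],[0,0,0]],[[-1.8,0,0],[0,0,0]],[[-1.2,0,0],[0,0,0]]]' && python3 -m crank '[[[0,-1,-4],[0,0,0]],[[0,-1,-3],[0,0,0]]]'
cat > ang.py <<'E'
from h import *
C=np.array([.5483,-.0050]);P=np.arctan2(.0573+.005,.7130-.5483)
def ang(n="side",name=None):
    t=monitor.get_obs()["clock"];p,d=optics.grab_frame(n)
    if name:cv2.imwrite("pics/"+name,p[:,:,::-1])
    box=(220,185,350,280) if n=="side" else (225,145,345,262)
    q=pts(mask(p,(5,140,80),(20,255,255),box))
    if len(q)<3:return t,np.nan,np.nan,0
    w=plane(n,q,.06)[:,:2]-C;r=np.hypot(*w.T);k=(r>.098)&(r<.155)
    v=w[k].mean(0);return t,(np.arctan2(v[1],v[0])-P)%(2*np.pi),np.hypot(*v),k.sum()
E
python3 - <<'E'
from ang import *
for i in range(6):print(np.round(ang("side","s2.png" if i==5 else None),3))
E
```

```text
clock: 2.95
tcp_pos: [0.5557, -0.0725, 0.0779]
orientation: [0.386, 3.114, 0.001]
contact_force: [-1.1, 0.3, 0.6]
grip_width: -0.0002
gripper_force: 0.0
clock: 3.15
tcp_pos: [0.5489, -0.0921, 0.1478]
orientation: [0.386, 3.117, -0.001]
contact_force: [-0.1, 0.8, 1.2]
grip_width: 0.0
gripper_force: 0.0
[  3.15    2.386   0.128 109.   ]
[  3.2     2.553   0.127 101.   ]
[ 3.25   2.717  0.127 95.   ]
[ 3.3    2.879  0.126 89.   ]
[ 3.35   3.047  0.126 86.   ]
[ 3.4    3.214  0.124 79.   ]
```

```bash
python3 -m crank '[[[0.6,-3.2,0],[0,0,0]],[[0,0,4],[0,0,0]],[[0,0,3],[0,0,0]],[[0,0,0],[0,0,0]],[[0,0,0],[0,0,0]]]'
python3 - <<'E'
from ang import *
for i in range(2):print(np.round(ang("side","s3.png" if i==1 else None),3))
print(monitor.get_obs()["tcp_pos"])
E
```

```text
clock: 3.95
tcp_pos: [0.534, -0.121, 0.0749]
orientation: [-0.386, -3.116, 0.0]
contact_force: [0.4, 0.3, 0.6]
grip_width: -0.0003
gripper_force: 0.0
[ 3.95   4.964  0.123 68.   ]
[ 4.     5.117  0.123 67.   ]
[ 0.53547343 -0.12127532  0.07641015]
```

View pics/s3.png

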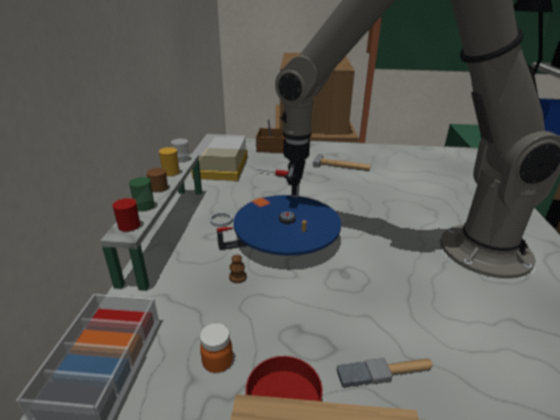

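The side view shows the fingertip hovering over the far part of the wheel at about (295,190). The mark at (262,202) and pin at (304,226) are running freely, and nothing is blocked. Next I lower the finger to just above the wheel and measure the vertical lag.

```bash
python3 -m crank '[[[0,0,0.7],[0,0,0]]]' | head -2; python3 -m crank '[[[0,0,0],[0,0,0]]]'|head -2;  python3 -m crank '[[[0,0,0],[0,0,0]],[[0,0,0],[0,0,0]],[[0,0,0],[0,0,0]],[[0,0,0],[0,0,0]]]'|head -2
python3 - <<'E'
from ang import *
for i in range(3):
    print(np.round(ang(),3), monitor.get_obs()["tcp_pos"][2],monitor.get_obs()["contact_force"])
E
```

```text
clock: 4.15
tcp_pos: [0.5364, -0.1214, 0.0701]
clock: 4.25
tcp_pos: [0.5347, -0.121, 0.0685]
clock: 4.65
tcp_pos: [0.5346, -0.1213, 0.0684]
[4.65e+00 6.92e-01 1.27e-01 1.29e+02] 0.06837433529650289 [ 0.09732512 -0.27228616  0.5377392 ]
[4.70e+00 8.24e-01 1.22e-01 1.36e+02] 0.06834481437341741 [-0.07751751 -0.82417454  0.36676146]
[4.75e+00 9.60e-01 1.29e-01 1.33e+02] 0.06830925765702897 [0.81497625 0.97385209 0.05353147]
```

```bash
python3 -m crank '[[[0,0,0.3],[0,0,0]],[[0,0,0],[0,0,0]],[[0,0,0],[0,0,0]],[[0,0,0],[0,0,0]],[[0,0,0],[0,0,0]]]'|head -3
cat >> ang.py <<'E'
from scipy.optimize import least_squares,brentq
D=[(3.15,2.386),(3.2,2.553),(3.25,2.717),(3.3,2.879),(3.35,3.047),(3.4,3.214),(3.95,4.964),(4.0,5.117),(4.65,.692+2*np.pi),(4.70,.824+2*np.pi),(4.75,.96+2*np.pi)]
def th(q,t):
    a,w,c,b=q;s=np.asarray(t)-3.15   # dw/dt=-c-b w
    return a+(w+c/b)/b*(1-np.exp(-b*s))-c/b*s
def om(q,t):
    a,w,c,b=q;return (w+c/b)*np.exp(-b*(t-3.15))-c/b
def fit(D):
    D=np.array(D)
    f=lambda q:np.r_[(th(q,D[:,0])-D[:,1])/.02,(q[2]-.07)/.03,(q[3]-.12)/.04]
    q=least_squares(f,[2.39,3.3,.07,.12]).x;print("q",q.round(3),"rms",np.std(th(q,D[:,0])-D[:,1]).round(4))
    for N in(4,6,8):
        g=lambda t:th(q,t)-N*np.pi
        ts=3.15+np.log((q[1]+q[2]/q[3])/(q[2]/q[3]))/q[3]
        if g(ts)>0:
            t=brentq(g,3.15,ts);print(N,"pi at",round(t,3),"w",om(q,t).round(3))
        else: print(N,"pi not reached, stop at",th(q,ts))
    return q
E
python3 - <<'E'
from ang import *
N=[]
for i in range(3):
    a=ang();print(np.round(a,3));q=fit(D);k=np.round((th(q,a[0])-a[1])/2/np.pi);D.append((a[0],a[1]+2*np.pi*k))
print(D[-3:]);fit(D)
E
```

```text
clock: 5.3
tcp_pos: [0.5346, -0.1213, 0.0653]
orientation: [0.387, 3.118, -0.0]
[  5.3     2.37    0.126 114.   ]
q [2.378 3.426 0.072 0.129] rms 0.0048
4 pi at 7.134 w 1.825
6 pi at 12.577 w 0.623
8 pi not reached, stop at 20.43938968803535
[  5.35    2.49    0.127 104.   ]
q [2.378 3.43  0.072 0.13 ] rms 0.0046
4 pi at 7.145 w 1.812
6 pi at 12.721 w 0.589
8 pi not reached, stop at 20.289218678979474
[  5.4     2.615   0.126 100.   ]
q [2.377 3.431 0.072 0.131] rms 0.0045
4 pi at 7.15 w 1.805
6 pi at 12.792 w 0.573
8 pi not reached, stop at 20.2201118620768
[(5.3, np.float64(8.653597944797838)), (5.35, np.float64(8.773229157697475)), (5.4, np.float64(8.89809743242666))]
q [2.378 3.431 0.072 0.131] rms 0.0043
4 pi at 7.148 w 1.807
6 pi at 12.768 w 0.578
8 pi not reached, stop at 20.24284032067368
```

```bash
python3 -m crank '[[[0,0,0],[0,0,0]],[[0,0,0],[0,0,0]],[[0,0,0],[0,0,0]],[[0,0,0],[0,0,0]],[[0,0,0],[0,0,0]]]'|head -1
sed -i 's/^def th/D+=[(5.3,8.6536),(5.35,8.7732),(5.4,8.8981)]\ndef th/' ang.py
cat >> ang.py <<'E'
def add(n):
    q=fit(D)
    for i in range(n):
        a=ang();k=np.round((th(q,a[0])-a[1])/2/np.pi);D.append((round(a[0],3),round(a[1]+2*np.pi*k,4)))
    print(D[-n:],"z",monitor.get_obs()["tcp_pos"][2]);return fit(D)
E
python3 - <<'E'
from ang import *
add(3)
E
```

```text
clock: 5.95
q [2.378 3.431 0.072 0.131] rms 0.0043
4 pi at 7.148 w 1.807
6 pi at 12.768 w 0.578
8 pi not reached, stop at 20.242566099409153
[(5.95, np.float64(10.2246)), (6.0, np.float64(nan)), (6.05, np.float64(nan))] z 0.06528838448750718ang.py:10: RuntimeWarning: Mean of empty slice.
  v=w[k].mean(0);return t,(np.arctan2(v[1],v[0])-P)%(2*np.pi),np.hypot(*v),k.sum()
  ret = um.true_divide(
Traceback (most recent call last):
  File "ang.py", line 34, in add
    print(D[-n:],"z",monitor.get_obs()["tcp_pos"][2]);return fit(D)
                                                             ~~~^^^
  File "ang.py", line 22, in fit
    q=least_squares(f,[2.39,3.3,.07,.12]).x;print("q",q.round(3),"rms",np.std(th(q,D[:,0])-D[:,1]).round(4))
      ~~~~~~~~~~~~~^^^^^^^^^^^^^^^^^^^^^^
ValueError: Residuals are not finite in the initial point.
```

```bash
for i in 1 2 3; do python3 -m crank '[[[0,0,0],[0,0,0]],[[0,0,0],[0,0,0]],[[0,0,0],[0,0,0]],[[0,0,0],[0,0,0]],[[0,0,0],[0,0,0]]]'|head -1; done
sed -i 's/^def th/D+=[(5.95,10.2246)]\ndef th/; s/a=ang();k/a=ang()\n        if not a[3] or abs(a[2]-.127)>.004:continue\n        k/' ang.py
python3 - <<'E'
from ang import *
add(2)
E
```

```text
clock: 6.6
clock: 7.1
clock: 7.6
q [2.382 3.401 0.068 0.123] rms 0.01
4 pi at 7.095 w 1.884
6 pi at 12.014 w 0.781
8 pi not reached, stop at 21.24845311248191
[(7.6, np.float64(13.5629)), (7.65, np.float64(13.6513))] z 0.06529053363012505
q [2.387 3.378 0.059 0.119] rms 0.011
4 pi at 7.066 w 1.934
6 pi at 11.621 w 0.917
8 pi not reached, stop at 22.1940053183329
```

```bash
for i in 1 2 3; do python3 -m crank '[[[0,0,0],[0,0,0]],[[0,0,0],[0,0,0]],[[0,0,0],[0,0,0]],[[0,0,0],[0,0,0]],[[0,0,0],[0,0,0]]]'|head -1; done
python3 - <<'E'
from ang import *
add(2)
E
```

```text
clock: 8.2
clock: 8.7
clock: 9.2
q [2.382 3.401 0.068 0.123] rms 0.01
4 pi at 7.095 w 1.884
6 pi at 12.014 w 0.781
8 pi not reached, stop at 21.24845311248191
[(5.4, 8.8981), (5.95, 10.2246)] z 0.06527551864642417
q [2.382 3.401 0.068 0.123] rms 0.01
4 pi at 7.095 w 1.884
6 pi at 12.014 w 0.781
8 pi not reached, stop at 21.24845311248191
```

```bash
sed -i 's/^def th/D+=[(7.6,13.5629),(7.65,13.6513)]\ndef th/; s/>.004/>.006/' ang.py
for i in 1 2; do python3 -m crank '[[[0,0,0],[0,0,0]],[[0,0,0],[0,0,0]],[[0,0,0],[0,0,0]],[[0,0,0],[0,0,0]],[[0,0,0],[0,0,0]]]'|head -1; done
python3 - <<'E'
from ang import *
print(ang());add(2)
E
```

```text
clock: 9.8
clock: 10.3
(10.3, np.float64(4.909137768225478), np.float64(0.12315660379786095), np.int64(67))
q [2.387 3.378 0.059 0.119] rms 0.011
4 pi at 7.066 w 1.934
6 pi at 11.621 w 0.917
8 pi not reached, stop at 22.1940053183329
[(10.35, np.float64(17.5331)), (10.4, np.float64(17.5916))] z 0.06528343111294607
q [2.386 3.378 0.061 0.118] rms 0.0105
4 pi at 7.066 w 1.933
6 pi at 11.635 w 0.909
8 pi not reached, stop at 22.101753022428426
```

```bash
sed -i 's/^def th/D+=[(10.3,17.4755),(10.35,17.5331),(10.4,17.5916)]\ndef th/' ang.py
python3 -m crank '[[[0,0,0],[0,0,0]],[[0,0,0],[0,0,0]],[[0,0,0],[0,0,0]],[[0,0,0],[0,0,0]],[[0,0,0],[0,0,0]]]'|head -1
python3 - <<'E'
from ang import *
add(2);o=monitor.get_obs();print(o["clock"],o["contact_force"])
E
```

```text
clock: 10.95
q [2.386 3.378 0.061 0.118] rms 0.0102
4 pi at 7.066 w 1.933
6 pi at 11.636 w 0.909
8 pi not reached, stop at 22.09769835325892
[(10.95, np.float64(18.1876)), (11.0, np.float64(18.2372))] z 0.06529214527206809
q [2.386 3.378 0.061 0.119] rms 0.0098
4 pi at 7.066 w 1.933
6 pi at 11.634 w 0.91
8 pi not reached, stop at 22.115062958596937
11.05 [-0.39200657 -0.24066715  0.13415711]
```

```bash
python3 -m crank '[[[0,0,0],[0,0,0]],[[0,0,0],[0,0,0]],[[0,0,0],[0,0,0]],[[0,0,0],[0,0,0]],[[0,0,0],[0,0,0]]]'|head -1
python3 -m crank '[[[0,0,0.9],[0,0,0]],[[0,0,0],[0,0,0]]]'
python3 - <<'E'
from ang import *
for i in range(3):
    a=ang("side","s4.png" if i==2 else None);o=monitor.get_obs();print(a,o["tcp_pos"][2],o["contact_force"])
E
```

```text
clock: 11.55
clock: 11.75
tcp_pos: [0.5346, -0.1215, 0.0557]
orientation: [-0.387, -3.118, 0.0]
contact_force: [0.4, -0.6, 5.3]
grip_width: -0.0001
gripper_force: 2.9
(11.75, np.float64(0.0033395957955882904), np.float64(0.12711603924282014), np.int64(104)) 0.0561136193973165 [-0.42748454  0.0536244   6.44872709]
(11.8, np.float64(0.0009132970898143578), np.float64(0.12716559022413668), np.int64(104)) 0.056349823148997266 [ 0.76163607 -1.57877373  4.86113163]
(11.85, np.float64(0.0008632321444281277), np.float64(0.12737215644983227), np.int64(104)) 0.056473231174530084 [-0.41644608 -1.04355963  5.22143867]
```

Stopped right at the pointer with a press of about 5 N. I'll hold briefly, then lift straight up.

```bash
python3 -m crank '[[[0,0,0],[0,0,0]],[[0,0,-0.5],[0,0,0]],[[0,0,-2],[0,0,0]],[[0,0,-4],[0,0,0]],[[0,0,-4],[0,0,0]]]'
python3 -m crank '[[[0,0,-3],[0,0,0]],[[0,0,0],[0,0,0]],[[0,0,0],[0,0,0]],[[0,0,0],[0,0,0]],[[0,0,0],[0,0,0]]]'|head -2
python3 - <<'E'
from ang import *
for i in range(2):
    a=ang("side","s5.png" if i else None);o=monitor.get_obs();print(a,o["tcp_pos"][2],o["contact_force"])
E
```

```text
clock: 12.4
tcp_pos: [0.5334, -0.121, 0.1617]
orientation: [-0.387, -3.115, 0.001]
contact_force: [1.4, -0.6, -0.5]
grip_width: -0.0
gripper_force: 0.0
clock: 12.9
tcp_pos: [0.5336, -0.121, 0.1899]
(12.9, np.float64(6.245924792123124), np.float64(0.12720775199326048), np.int64(101)) 0.19003562244816447 [ 0.42820313 -0.05778194  0.51878528]
(12.95, np.float64(6.2453739296745185), np.float64(0.12698968495022958), np.int64(102)) 0.19021002546413726 [-0.21821562  0.11864282 -0.17152118]
```

View pics/s5.png

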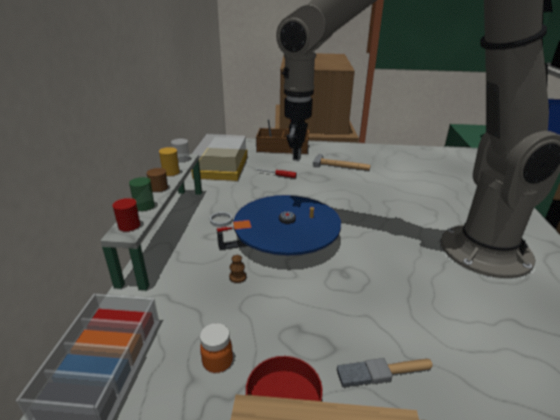

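The orange mark at (242,225) lies at the red pointer tip (232,229). It reads 0.04 rad off, about 6 mm, and isn't moving. The hand is clear at (297,150) and the bystanders haven't moved.

```bash
python3 -c "
from bench import r
print(r.hand_in())"
```

```text
the job is handed in; nothing more can be done
None
```

The job is handed in, no verdict came back: the wheel spun free past the pointer twice, then one gentle press (about 5 N) stopped it with the mark about 6 mm from the pointer by camera (limit 19 mm), and the arm is clear with nothing else visibly moved.

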